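# Uncouple a drawbar from its ball in the smithy and hold it raised

### The job

Draw the locking pin up out of the drawbar tongue and stand it upright, foot down, in the orange holder cup. Then pull the red latch tab sideways against its spring, about 2 cm or more, and with it pulled lift the tongue until the coupler and its latch jaw hang about 3 cm clear above the top of the ball; finish while still holding the tongue up there with the gripper. Leave the tin, the hammer and the pipe ring where they are.

Things in the scene. Friction and masses are not known exactly. Their poses are not given: they have to be found in the camera images.
- stand: fixed steel base plate, 350 x 120 x 12 mm, carrying the hitch ball near one end and the tongue's pivot between two blue cheeks at the other. Origin on the bench under the ball's centre; x axis points along the plate from the ball to the pivot, z up, y to the left of x (the side to which the latch is pulled)
- ball_top (a point): top point of the steel hitch ball (diameter 50 mm, its centre 75 mm above the bench, this point 100 mm above), hidden under the coupler at the start
- pivot (a point): centre of the tongue's pivot bolt, 240 mm along the stand's x from the ball, 92 mm above the bench. The tongue swings up about the stand's y axis through this point, up to 0.6 rad; nothing but the gripper keeps it up (about 7 N to lift at the coupler)
- tongue: grey square tube with the blue coupler box (95 x 84 mm, top 112 mm and lower rim 60 mm above the bench when down) on its free end, which covers the ball, about 1 kg. Origin at the pivot, axes like the stand's while it lies down; when it is raised by an angle its x axis dips by that angle. It carries the latch
- latch (a joint): how far the latch is pulled, m: 0 shut, 0.030 fully pulled; it slides along the tongue's +y and its spring pulls it back with 6 N at 0 to 15 N at 0.030. With the pin in place it moves only about 4 to 6 mm. Pulled less than about 0.012 its jaw catches under the ball and the flange on the ball's neck and the tongue cannot rise; pulled 0.016 or more the jaw passes the ball
- latch_tab (a point): centre of the gripping part of the latch's upright red tab: 12 mm thick (along the tongue's y, the pull direction), 32 mm wide (along the tongue's x), standing from 124 to 173 mm above the bench over the ball, this point at 150 mm; axes as the tongue's. Below it lies the steel slide plate (top at 122 mm, 60 x 86 mm). Pinched across its thickness the tab can both be pulled sideways and lift the tongue
- jaw_low (a point): underside of the latch's jaw, the lowest part of coupler and latch: 46 mm above the bench while the tongue is down, beside the ball's neck
- pin_center (a point): half-way up the loose locking pin: brass rod 14 mm in diameter, yellow head 20 mm wide and 7 mm high on top, 120 mm long overall, 0.11 to 0.24 kg. Its z axis points from foot to head; the foot is 60 mm below this point. At the start it stands in a 35 mm deep hole in the tongue, 75 mm behind the ball towards the pivot, foot 77 mm above the bench; the tongue's top there is 112 mm, a latch lug beside it (at the stand's -y side) 124 mm above the bench
- pin_grip (a point): a good height to pinch the pin: on its axis, 80 mm above its foot (20 mm above its centre)
- cup_in (a point): centre of the inner floor of the fixed holder cup, an orange pipe stub on a 70 mm square steel plate: inside diameter 24 mm, outside 34 mm, floor 8 mm and rim 60 mm above the bench; axes upright. A pin standing in it leans a few degrees
- tin: bystander: green-banded tin, 66 mm across, 60 mm high; origin under its centre
- hammer: bystander: hammer lying flat, 260 mm long, wooden handle, about 26 mm high; origin on the bench at mid-length
- pipe_ring: bystander: steel pipe offcut lying as a ring, 64 mm across, 30 mm high; origin under its centre
Mind the look-alikes: they are no part of the job. What is shaped like the part that bears pin_center but grey is not meant.

How it is judged:
On the way, in this order (a step that is already met when the one before it is completed fails the run):
1. the locking pin stands in the cup and the fingers have let go of it (horizontal distance between pin_center and cup_in below 0.014 m and z of pin_center in the frame of cup_in below 0.072 m and angle between pin_center's own z axis and vertical below 0.3 rad and contact force between the fingers and pin below 0.2 N), for 0.2 s.
2. the latch is pulled past the ball while the tongue is still down (value of joint latch above 0.016 m and height (world z) of jaw_low below 0.055 m), for 0.1 s.
At the end, for the whole second after the job is handed in: Pin stands in the cup on its floor, tilt under 0.3 rad, not touched by the fingers; latch jaw at least 15 mm above the top of the ball; fingers press on tongue or latch with over 2 N; tongue at rest, propped by nothing else (all of step 1 and height (world z) of jaw_low above 0.115 m and contact force between the fingers and tongue above 2 N and angular speed of tongue below 0.1 rad/s and contact force between tongue and pin below 0.2 N and contact force between tongue and tin below 0.2 N and contact force between tongue and hammer below 0.2 N and contact force between tongue and pipe_ring below 0.2 N); the arm keeps its last pose, push and grip.
It fails at once if the tin is shoved more than 30 mm (distance of tin from where it was at the start of the episode above 0.03 m).
It fails at once if the hammer is shoved more than 30 mm (distance of hammer from where it was at the start of the episode above 0.03 m).
It fails at once if the pipe ring is shoved more than 30 mm (distance of pipe_ring from where it was at the start of the episode above 0.03 m).
It also fails if it takes over 54 s, if anything falls off the work surface, if the arm or the gripper's body presses on something with over 40 N, if the wrist force passes 120 N, or if a joint passes its speed limit or range.

### The arm

A 6-joint arm with a two-finger parallel gripper is mounted at the origin on the work surface. World frame = base frame: x ahead of the robot, y to its left, z up, the work surface at z = 0. Lengths are in m, angles in rad, forces in N, time in s.
With the tool pointing down it reaches from about 0.4 to 0.925 m from the base axis. Payload 12.5 kg.
Tool frame: the origin (TCP) lies on the centre line of the jaws, within the pads' length; the fingertips stand 17 mm ahead of it and the grasp point (between the pads) lies 2 mm behind it (robot.tip_reach is the distance from the TCP to the fingertips, in m); z points along the fingers, y is the line along which they close (so a half turn about z gives the same grasp; the last joint's range is limited). The gripper opens to 95 mm and grips with 3 to 60 N. Pads are 20 mm wide; open, the fingers measure 119 mm over their backs; the gripper's body (75 mm by 180 mm) begins 59 mm behind the grasp point.
Start: joints at [1.214, 0.491, 1.559, -0, 1.092, -0.106], TCP at [0.155, 0.605, 0.232] pointing down, gripper open.
Joint ranges: [-3.1, 3.1], [-0.84, 2.19], [0.05, 2.79], [-1.13, 4.28], [0.06, 2.93], [-2.69, 2.69]. Speed limits (rad/s): [2.22, 2.22, 2.79, 3.14, 3.14, 3.14].

### API

Orientations are given as a 3x3 rotation matrix whose columns are the frame's x, y, z axes.
In Python, from workcell import telemetry, imaging, robot gives the robot as it stands.
- The arm moves only by the tool drive_tool, never from a script. Its argument "motion" is a list of rows, each a list of 5 numbers: the shift along the tool's x, y, z in mm, then the turn about the tool's z in degrees, then the opening, from 0 (shut) to 1 (fully open). In form: [[tx, ty, tz, spin, hand], ...]. A call has 1 to 10 rows; each row is the pose to reach, as a shift and turn from the pose commanded when the call began, along the tool's axes at that moment; what a row does not reach only later rows make up. A row lasts 1/12 s, in which the tool goes at most 41.7 mm and 7.16 degrees, less where a joint would pass 70% of its speed; a pose out of reach is approached as far as the arm can. A call with a gripper value outside its range is refused whole. The fingers move at their own pace and stop on an object; "force" is the grip in N (left out, the last holds). Time passes only in rows, so rows that repeat a pose let the fingers close. It gives the time, the measured TCP pose, the force, the opening and the grip force at its end, in the units of the state.
- telemetry.sense(): the state, without advancing time (a new reading comes with each control period).
- imaging.snapshot(name): name is "side" or "top" or "wrist"; returns (picture, depth): 420x560x3 uint8, red, green, blue; 420x560 float32, m along the optical axis (not along the pixel's ray), 0 where there is no reading.
- imaging.calibration(name): a dict with "fx", "fy", "cx", "cy" (pixels), "R" (3x3) and "t" (3): a world point X has camera coordinates R X + t; the wrist camera has in their place "tool_from_camera" (4x4, takes a point from camera to tool coordinates, whose origin is the TCP and whose axes are the flange's). Camera axes: x right, y down, z forward; pixel columns grow to the right and rows downward; lengths in m; the calibration is good to about 2 mm. The wrist camera is an equidistant fisheye: a pixel r from the principal point sees the ray r / f radians off the axis. A picture is of the moment at which its call begins: read the wrist's pose just before it. calibration takes no time and is no camera call.
- robot.hand_in(): hands the job in; it is judged then, once.
The state is a dict: "time_s": time; "joint_positions": joint angles; "joint_vel": joint speeds; "joint_torque": joint torques, N m; "tool_pos": TCP position; "eef_rot": TCP orientation; "wrist_force": force on the tool from outside, world axes, zero at the start; "wrist_torque": the same for the moment, N m; "gripper_width": opening from 0.0 (shut) to 1.0 (fully open); "grip_force": force on a finger pad.
Only numpy, scipy, OpenCV 4.12 (cv2) and the standard library are available. Lean on these libraries where they do the work, as an engineer would, in place of code of your own. Each camera call takes 0.05 s, during which the arm holds its last target. There are 200 camera calls.

## Working session

There is one attempt and no reset: what is moved stays moved. The work goes in short steps, Python scripts to look and compute and a tool call to move; the robot and the scene stay as the last step left them, time stands still between calls to the robot, and variables do not carry over. Pictures are saved under pics/ and viewed, at most 10 in all, crops included, and the job is handed in when it is done.

Besides the shell and the picture viewer there is one more tool, called after "Call:" as a command line: name --pt "numbers of a row" for each row, then --argument value for the rest. drive_tool: Moves the arm, as the interface text tells. Its arguments: {"type":"object","properties":{"motion":{"type":"array","items":{"type":"array","items":{"type":"number"}}},"force":{"type":"number"}},"required":["motion"]}

```bash
mkdir -p pics
cat > h.py <<'E'
import numpy as np, cv2
from workcell import telemetry, imaging, robot
def snap(n):
    p,d=imaging.snapshot(n); np.savez(f'{n}.npz',p=p,d=d); return p,d
def load(n):
    z=np.load(f'{n}.npz'); return z['p'],z['d']
def cloud(n,d):
    c=imaging.calibration(n); v,u=np.mgrid[:d.shape[0],:d.shape[1]]
    X=np.stack([(u-c['cx'])/c['fx']*d,(v-c['cy'])/c['fy']*d,d],-1)
    return (X-np.array(c['t']))@np.array(c['R'])
E
python3 - <<'E'
from h import *
for n in('top','side'):
    p,d=snap(n); cv2.imwrite(f'pics/{n}0.png',p[...,::-1])
    print(n,d.min(),d.max(),imaging.calibration(n))
s=telemetry.sense();print(s)
E
```

```text
top 0.0 2.3540876 {'fx': 519.8299250419808, 'fy': 519.8299250419808, 'cx': 270.8210827030508, 'cy': 201.46012576713616, 'R': array([[ 0.01847113, -0.99977968,  0.00997047],
       [-0.99549769, -0.01931745, -0.09279652],
       [ 0.09296868, -0.00821152, -0.99563517]]), 't': array([-0.00604732,  0.59625188,  1.43000091])}
side 0.0 3.9406877 {'fx': 526.2364613706657, 'fy': 526.2364613706657, 'cx': 290.60516405011134, 'cy': 208.56676854715178, 'R': array([[-0.98698917, -0.15892899,  0.02437129],
       [-0.10676951,  0.53449988, -0.83839737],
       [ 0.12021919, -0.83009124, -0.54451436]]), 't': array([0.55625516, 0.15038089, 1.54154617])}
{'time_s': 0.1, 'joint_positions': array([ 1.21437875e+00,  4.91530846e-01,  1.55936382e+00, -1.05753966e-05,
        1.09168995e+00, -1.05612988e-01]), 'joint_vel': array([-0.00167668, -0.0015928 , -0.00191212, -0.00037332, -0.00111323,
        0.00027682]), 'joint_torque': array([ 3.14053912e-03, -6.13623548e+01, -2.58608025e+01,  6.94631576e-02,
        4.70030098e-02, -5.17967237e-05]), 'tool_pos': array([0.15503872, 0.60527647, 0.23110906]), 'eef_rot': array([[-9.68714244e-01,  2.48178563e-01, -3.37320458e-04],
       [ 2.48178774e-01,  9.68713800e-01, -9.32896488e-04],
       [ 9.52420729e-05, -9.87425894e-04, -9.99999508e-01]]), 'wrist_force': array([-0.032057  ,  0.14109765, -0.69275538]), 'wrist_torque': array([-0.00481146, -0.00419843, -0.06629505]), 'grip_force': 0.0, 'gripper_width': 1.0006099217783626}
```

View pics/top0.png

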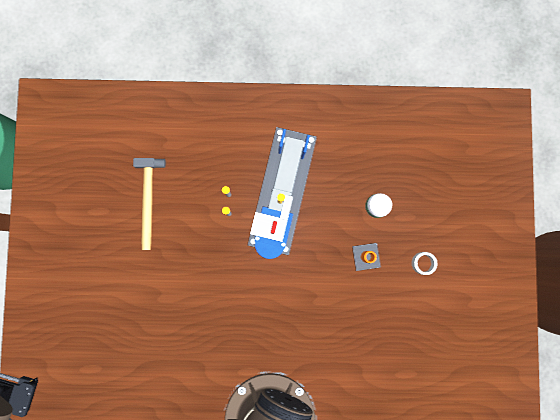

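View pics/side0.png

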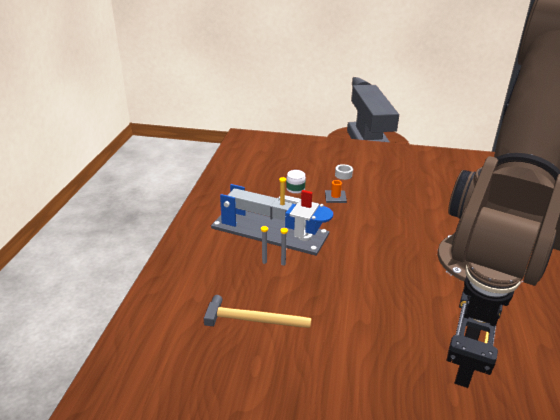

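Top view: the yellow head in the tongue is at (281,198), with two yellow heads on grey rods at (226,190) and (226,211). The red tab is at (274,228), the cup at (370,257), the tin at (380,205), the ring at (425,263) and the hammer at (147,205). Side view: the brass rod is in the tongue at (283,181), and the grey look-alikes are at (265,230) and (284,232).

Candidates for the pin are top (281,198), (226,190) and (226,211). I choose (281,198), which is brass and stands in the tongue. The crop below checks this.

Run:
```python
from h import *
def hsv(p): return cv2.cvtColor(p,cv2.COLOR_RGB2HSV)
M={'yel':((24,150,120),(34,255,255)),'red':((0,200,120),(4,255,255)),'red2':((174,180,120),(180,255,255)),'ora':((6,215,150),(15,255,255)),'blue':((100,150,100),(120,255,255))}
for n in('top','side'):
    p,d=load(n);X=cloud(n,d);h=hsv(p)
    for k,(a,b) in M.items():
        m=cv2.inRange(h,a,b); N,L,S,C=cv2.connectedComponentsWithStats(m)
        for i in range(1,N):
            if S[i,4]<12: continue
            q=(L==i)&(d>0); P=X[q]
            print(n,k,C[i].round(1),S[i,4],'med',np.median(P,0).round(3),'z95',np.percentile(P[:,2],[5,95]).round(3),'mean top',P[P[:,2]>np.percentile(P[:,2],95)-.006].mean(0).round(4))
p,_=load('side');cv2.imwrite('pics/crop.png',cv2.resize(p[150:270,190:370],None,fx=4,fy=4,interpolation=cv2.INTER_CUBIC)[...,::-1])
# base plate from top: points 5-20mm high around stand
p,d=load('top');X=cloud('top',d)
m=((X[...,2]>.006)&(X[...,2]<.2)).astype(np.uint8); N,L,S,C=cv2.connectedComponentsWithStats(m)
for i in range(1,N):
    if S[i,4]>60:
        P=X[L==i]; r=cv2.minAreaRect(P[:,:2].astype(np.float32)*1000); print(C[i].round(),S[i,4],r,'zmax',np.percentile(P[:,2],98).round(3))
```

```text
top yel [225.4 189.5] 47 med [0.618 0.127 0.117] z95 [0.003 0.123] mean top [0.6175 0.1263 0.1208]
top yel [280.8 197.1] 42 med [ 0.592 -0.018  0.196] z95 [0.191 0.2  ] mean top [ 0.5923 -0.0178  0.1971]
top yel [225.4 210.1] 45 med [0.563 0.125 0.119] z95 [0.086 0.124] mean top [0.5619 0.1252 0.1207]
top red [273.4 227.1] 36 med [ 0.519 -0.     0.172] z95 [0.168 0.176] mean top [ 0.5187 -0.0011  0.1734]
top ora [363.9 253.8] 16 med [ 0.455 -0.252  0.047] z95 [0.03 0.06] mean top [ 0.4574 -0.2547  0.0571]
top ora [372.  257.8] 16 med [ 0.444 -0.275  0.057] z95 [0.036 0.061] mean top [ 0.4454 -0.2733  0.0589]
top blue [281.8 140.2] 58 med [ 0.754 -0.021  0.114] z95 [0.025 0.119] mean top [ 0.7594 -0.0212  0.1161]
top blue [305.6 145.4] 54 med [ 0.741 -0.085  0.114] z95 [0.033 0.12 ] mean top [ 0.7462 -0.0851  0.1169]
top blue [270.6 211.7] 120 med [0.561 0.006 0.111] z95 [0.107 0.116] mean top [0.5614 0.0076 0.1128]
top blue [272.  243.8] 554 med [0.471 0.003 0.111] z95 [0.106 0.115] mean top [0.4767 0.0012 0.112 ]
side yel [282.4 178.8] 18 med [ 0.595 -0.012  0.198] z95 [0.195 0.201]
[... 1055 characters left out ...]
44238281, 88.1776351928711), 1.0129892826080322) zmax 0.03
[226. 191.] 64 ((621.1369018554688, 125.29837036132812), (16.88020133972168, 27.74917984008789), 67.62237548828125) zmax 0.124
[378. 205.] 500 ((590.1181030273438, -292.94525146484375), (64.41130828857422, 62.054054260253906), 56.83121871948242) zmax 0.065
[366. 257.] 434 ((447.569580078125, -265.5622253417969), (69.95158386230469, 69.67291259765625), 9.95447826385498) zmax 0.061
[424. 263.] 265 ((432.7368469238281, -425.5262451171875), (60.99825668334961, 63.892364501953125), 2.2811975479125977) zmax 0.035
[264. 395.] 2019 ((63.2794189453125, -0.5069580078125), (125.13955688476562, 245.78512573242188), 0.7270729541778564) zmax 0.193
```

View pics/crop.png

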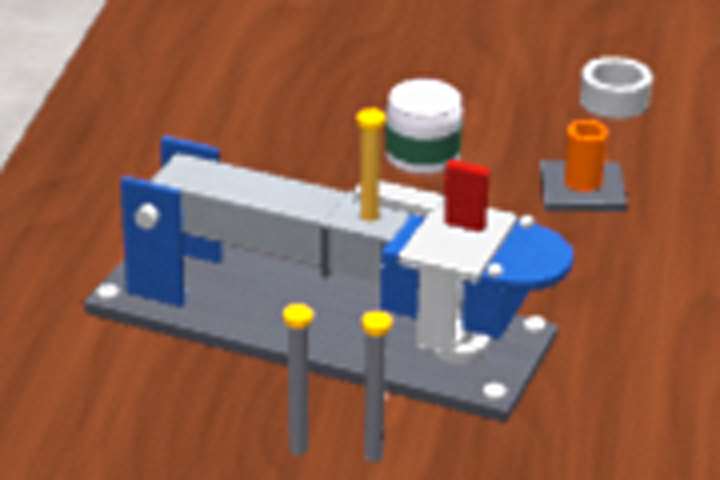

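The crop shows the brass rod with a yellow head standing in the tongue at crop (370,165). The rods at (297,380) and (376,385) are grey. The choice is confirmed: pin ≈ (0.593,-0.015), 75 mm from the tab as it should be. I'm moving above it, with a slight rise.

Call:
drive_tool --pt "-300 -255 -45 -1.7 1" --pt "-300 -255 -45 -1.7 1" --pt "-300 -255 -45 -1.7 1" --pt "-300 -255 -45 -1.7 1" --pt "-300 -255 -45 -1.7 1" --pt "-300 -255 -45 -1.7 1" --pt "-578 -492 -45 -1.7 1" --pt "-578 -492 -45 -1.7 1" --pt "-578 -492 -45 -1.7 1" --pt "-578 -492 -45 -1.7 1"

```text
time_s: 0.93
tool_pos: [0.3952, 0.2647, 0.2655]
eef_rot: [[-0.976, 0.219, 0.0], [0.219, 0.976, 0.0], [0.0, 0.0, -1.0]]
wrist_force: [2.0, 1.4, -0.9]
gripper_width: 1.001
grip_force: 0.0
```

Call:
drive_tool --pt "-235 -215 0 0 1" --pt "-235 -215 0 0 1" --pt "-235 -215 0 0 1" --pt "-235 -215 0 0 1" --pt "-235 -215 0 0 1" --pt "-235 -215 0 0 1" --pt "-235 -215 0 0 1" --pt "-235 -215 0 0 1" --pt "-235 -215 0 0 1" --pt "-235 -215 0 0 1"

```text
time_s: 1.77
tool_pos: [0.5769, 0.004, 0.2646]
eef_rot: [[-0.975, 0.222, -0.001], [0.222, 0.975, 0.0], [0.001, -0.0, -1.0]]
wrist_force: [-1.0, 0.2, 1.1]
gripper_width: 1.0
grip_force: 0.0
```

Run:
```python
from h import *
s=telemetry.sense();print(s['tool_pos'],s['time_s'])
p,d=snap('wrist');cv2.imwrite('pics/w1.png',p[...,::-1]);print(imaging.calibration('wrist'),(d>0).mean())
```

```text
[0.57685001 0.00402705 0.26462763] 1.7667
{'fx': 325.19226210127806, 'fy': 325.19226210127806, 'cx': 276.83907641761573, 'cy': 208.8601897379909, 'tool_from_camera': array([[-5.19541851e-04, -9.64094650e-01, -2.65558346e-01,
         7.44283526e-02],
       [ 9.99999861e-01, -5.24529602e-04, -5.21376755e-05,
        -4.55745570e-04],
       [-8.90275595e-05, -2.65558336e-01,  9.64094789e-01,
        -1.52266835e-01],
       [ 0.00000000e+00,  0.00000000e+00,  0.00000000e+00,
         1.00000000e+00]])} 0.9866241496598639
```

View pics/w1.png

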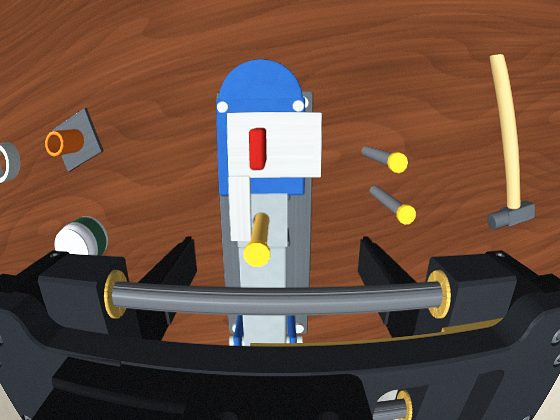

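The wrist view shows the pin head at (257,254), the tab at (257,148), the cup at (60,144), and the grey look-alikes at (398,161) and (405,213). I'll measure these in world coordinates.

```bash
cat >> h.py <<'E'
def wcloud(d,s):
    c=imaging.calibration('wrist'); v,u=np.mgrid[:d.shape[0],:d.shape[1]]
    a=(u-c['cx'])/c['fx'];b=(v-c['cy'])/c['fy'];r=np.hypot(a,b)+1e-9;k=np.tan(r)/r
    X=np.stack([a*k*d,b*k*d,d],-1);T=np.array(c['tool_from_camera'])
    return (X@T[:3,:3].T+T[:3,3])@np.array(s['eef_rot']).T+s['tool_pos']
def blobs(p,d,X,lo,hi,mn=25):
    m=cv2.inRange(cv2.cvtColor(p,cv2.COLOR_RGB2HSV),lo,hi);N,L,S,C=cv2.connectedComponentsWithStats(m);o=[]
    for i in range(1,N):
        q=(L==i)&(d>0)
        if S[i,4]>=mn and q.any(): o.append((C[i],S[i,4],X[q]))
    return o
E
python3 - <<'E'
from h import *
s=telemetry.sense();p,d=load('wrist');X=wcloud(d,s)
for k,lo,hi in(('yel',(24,150,120),(34,255,255)),('red',(0,200,100),(4,255,255)),('ora',(6,215,120),(15,255,255))):
    for C,n,P in blobs(p,d,X,lo,hi):
        z=np.percentile(P[:,2],97);T=P[P[:,2]>z-.004]
        print(k,C.round(),n,'ztop',z.round(4),'mid',((T.max(0)+T.min(0))/2).round(4),'mean',T.mean(0).round(4),cv2.minAreaRect(T[:,:2].astype(np.float32)*1000))
m=(X[...,2]>.008)&(X[...,2]<.016)&(np.hypot(X[...,0]-.448,X[...,1]+.264)<.06)
print('cup plate',m.sum(),cv2.minAreaRect(X[m][:,:2].astype(np.float32)*1000))
E
```

```text
yel [397. 162.] 303 ztop 0.1209 mid [0.5641 0.1271 0.1192] mean [0.5637 0.1268 0.1193] ((563.7826538085938, 126.94799041748047), (19.08943748474121, 18.461576461791992), 62.57619094848633)
yel [406. 214.] 272 ztop 0.1209 mid [0.6183 0.1289 0.1193] mean [0.6179 0.1288 0.1194] ((618.247802734375, 129.0471649169922), (19.212190628051758, 18.081666946411133), 76.80917358398438)
yel [256. 254.] 483 ztop 0.1976 mid [ 0.5932 -0.0148  0.1962] mean [ 0.5933 -0.0147  0.1964] ((593.3444213867188, -14.719512939453125), (18.664487838745117, 18.132312774658203), 77.69881439208984)
red [257. 148.] 588 ztop 0.1736 mid [0.5204 0.0018 0.1721] mean [0.5199 0.0017 0.1721] ((520.1475830078125, 1.5104951858520508), (11.437260627746582, 29.820846557617188), 76.87467193603516)
ora [ 71. 142.] 373 ztop 0.0587 mid [ 0.4517 -0.2562  0.0573] mean [ 0.4543 -0.2515  0.0574] ((454.0041809082031, -254.28514099121094), (12.779232025146484, 30.657163619995117), 63.690731048583984)
ora [ 54. 142.] 169 ztop 0.0599 mid [ 0.4493 -0.2642  0.0584] mean [ 0.4453 -0.2691  0.0585] ((447.6435852050781, -265.089111328125), (21.986970901489258, 25.121841430664062), 45.74848175048828)
cup plate 318 ((449.3998718261719, -262.7404479980469), (68.38246154785156, 69.89788818359375), 9.039925575256348)
```

Call:
drive_tool --pt "-20 -15 20 0 1" --pt "-20 -15 50 0 1" --pt "-20 -15 80 0 1" --pt "-20 -15 100 0 1" --pt "-20 -15 110 0 1" --pt "-20 -15 110 0 1" --pt "-20 -15 110 0 1"

```text
time_s: 2.4
tool_pos: [0.593, -0.013, 0.1561]
eef_rot: [[-0.976, 0.218, 0.0], [0.218, 0.976, 0.0], [-0.0, 0.0, -1.0]]
wrist_force: [-0.1, 0.2, 0.4]
gripper_width: 0.999
grip_force: 0.0
```

Run:
```python
from h import *
s=telemetry.sense();print(s['tool_pos'],s['joint_vel'].round(3));p,d=snap('wrist');X=wcloud(d,s)
for C,n,P in blobs(p,d,X,(24,150,120),(34,255,255)):
        z=np.percentile(P[:,2],97);T=P[P[:,2]>z-.004];print(C.round(),n,z,T.mean(0).round(4),((T.mean(0)-s['tool_pos'])@s['eef_rot']).round(4))
```

```text
[ 0.59295318 -0.01303874  0.15613947] [-0.005 -0.021 -0.02  -0.001  0.005 -0.003]
[473. 157.] 513 0.12042090598579216 [0.5644 0.1258 0.1192] [0.0582 0.1292 0.037 ]
[478. 231.] 414 0.12028563689520554 [0.6186 0.1278 0.1191] [0.0057 0.1431 0.037 ]
[272. 323.] 652 0.19722372249561926 [ 0.598  -0.0168  0.1962] [-0.0058 -0.0026 -0.0401]
```

Call:
drive_tool --pt "-2 -2 0 0 1" --pt "-2 -2 0 0 0" --pt "-2 -2 0 0 0" --pt "-2 -2 0 0 0" --pt "-2 -2 0 0 0" --pt "-2 -2 0 0 0" --pt "-2 -2 0 0 0" --pt "-2 -2 0 0 0" --pt "-2 -2 0 0 0" --pt "-2 -2 0 0 0" --force 30

```text
time_s: 3.28
tool_pos: [0.5944, -0.0162, 0.1554]
eef_rot: [[-0.976, 0.219, -0.0], [0.219, 0.976, 0.0], [0.0, 0.0, -1.0]]
wrist_force: [-0.2, 0.3, -0.5]
gripper_width: 0.423
grip_force: 0.0
```

Call:
drive_tool --pt "0 0 0 0 0" --pt "0 0 0 0 0" --pt "0 0 0 0 0" --pt "0 0 0 0 0" --pt "0 0 0 0 0" --pt "0 0 0 0 0" --pt "0 0 0 0 0"

```text
time_s: 3.87
tool_pos: [0.5944, -0.0162, 0.1554]
eef_rot: [[-0.976, 0.219, -0.0], [0.219, 0.976, 0.0], [0.0, 0.0, -1.0]]
wrist_force: [0.0, -0.1, -0.9]
gripper_width: 0.187
grip_force: 30.0
```

Call:
drive_tool --pt "0 0 -5 0 0" --pt "0 0 -12 0 0" --pt "0 0 -20 0 0" --pt "0 0 -30 0 0" --pt "0 0 -30 0 0"

```text
time_s: 4.28
tool_pos: [0.5952, -0.0162, 0.1879]
eef_rot: [[-0.976, 0.219, 0.003], [0.219, 0.976, -0.0], [-0.003, 0.0, -1.0]]
wrist_force: [0.6, -0.2, -1.1]
gripper_width: 0.187
grip_force: 30.0
```

Run:
```python
from h import *
s=telemetry.sense();print(s['tool_pos'],s['wrist_force'],s['gripper_width'],s['grip_force'])
p,d=snap('side');cv2.imwrite('pics/s2.png',cv2.resize(p[130:270,190:370],None,fx=4,fy=4,interpolation=cv2.INTER_CUBIC)[...,::-1])
```

```text
[ 0.59520728 -0.01623259  0.18793581] [ 0.58041702 -0.22906731 -1.0638382 ] 0.18735389497931276 30.001099705696106
```

View pics/s2.png

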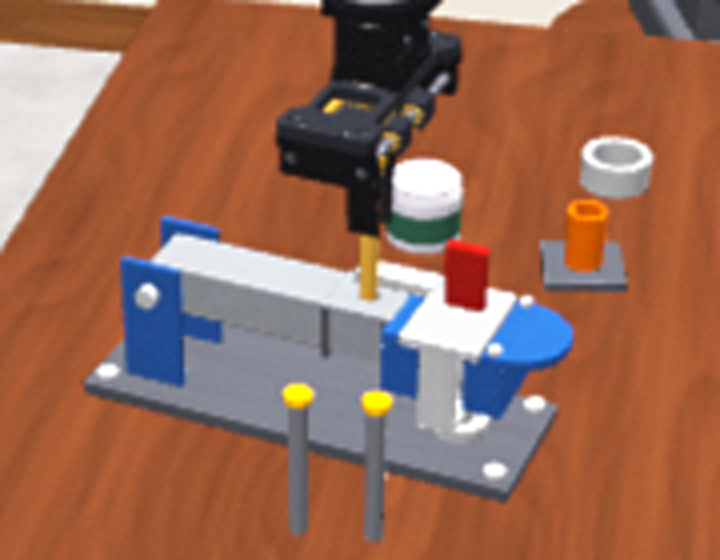

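The pin is held, visible below the fingers at crop (369,265). I'll lift it clear and check the foot.

Call:
drive_tool --pt "0 0 -15 0 0" --pt "0 0 -35 0 0" --pt "0 0 -55 0 0" --pt "0 0 -65 0 0" --pt "0 0 -65 0 0" --pt "0 0 -65 0 0"

```text
time_s: 4.83
tool_pos: [0.5942, -0.0161, 0.2501]
eef_rot: [[-0.976, 0.219, 0.0], [0.219, 0.976, 0.0], [-0.0, 0.0, -1.0]]
wrist_force: [-0.2, -0.5, -1.4]
gripper_width: 0.19
grip_force: 30.0
```

Run:
```python
from h import *
s=telemetry.sense();print(s['tool_pos'],s['wrist_force'],s['gripper_width'],s['joint_positions'].round(2))
p,d=snap('side');X=cloud('side',d)
for C,n,P in blobs(p,d,X,(17,120,60),(30,255,255),15):
    P=P[np.hypot(*(P[:,:2]-s['tool_pos'][:2]).T)<.06]
    if len(P)>5:
        print(C.round(),n); zs=P[:,2]
        for a,b in((0,5),(5,50),(50,95),(95,100)):
            q=(zs>=np.percentile(zs,a))&(zs<=np.percentile(zs,b));print(P[q].mean(0).round(4))
        print(zs.min(),zs.max())
```

```text
[ 0.59421429 -0.01614051  0.25006469] [-0.18575978 -0.46992132 -1.37429656] 0.19014930942759373 [-0.14  0.43  1.61  0.    1.1  -1.49]
[288. 144.] 15
[0.5721 0.0235 0.3192]
[0.5728 0.0223 0.3245]
[0.5751 0.0231 0.3306]
[0.5779 0.0227 0.3331]
0.3192361670672091 0.3331024564395397
[282. 178.] 70
[ 0.5921 -0.0116  0.1755]
[ 0.594  -0.0098  0.1887]
[ 0.5939 -0.0096  0.2134]
[ 0.5922 -0.0067  0.2294]
0.17353216823824918 0.23363165845662315
```

The foot is at 0.174, so the grip is as planned. Next, over to the cup.

Call:
drive_tool --pt "10 -31 0 0 0" --pt "20 -62 0 0 0" --pt "30 -94 0 0 0" --pt "40 -126 0 0 0" --pt "50 -157 0 0 0" --pt "60 -189 0 0 0" --pt "70 -220 15 0 0" --pt "80 -252 30 0 0" --pt "87 -273 50 0 0" --pt "87 -273 60 0 0"

```text
time_s: 5.72
tool_pos: [0.447, -0.2657, 0.1875]
eef_rot: [[-0.975, 0.222, -0.003], [0.222, 0.975, 0.002], [0.003, 0.001, -1.0]]
wrist_force: [0.5, -0.5, -2.1]
gripper_width: 0.187
grip_force: 30.0
```

Call:
drive_tool --pt "0 0 0 0 0" --pt "0 0 0 0 0" --pt "0 0 0 0 0"

```text
time_s: 5.97
tool_pos: [0.4502, -0.2628, 0.1906]
eef_rot: [[-0.976, 0.218, 0.0], [0.218, 0.976, 0.0], [-0.0, 0.0, -1.0]]
wrist_force: [-0.1, -0.5, -1.4]
gripper_width: 0.189
grip_force: 30.0
```

Run:
```python
from h import *
s=telemetry.sense();print(s['tool_pos'],s['gripper_width'])
for n in('wrist','side','top'):
    p,d=snap(n);X=wcloud(d,s) if n=='wrist' else cloud(n,d)
    m=(d>0)&(X[...,2]>.006)&(X[...,2]<.016)&(np.hypot(X[...,0]-.449,X[...,1]+.264)<.06)
    print(n,'plate',m.sum(),cv2.minAreaRect(X[m][:,:2].astype(np.float32)*1000))
    for k,lo,hi in(('ora',(4,215,120),(15,255,255)),('pin',(17,120,60),(30,255,255))):
        for C,nn,P in blobs(p,d,X,lo,hi,20):
            P=P[np.hypot(P[:,0]-.449,P[:,1]+.264)<.05]
            if len(P)<10: continue
            z=np.percentile(P[:,2],97);T=P[P[:,2]>z-.004]
            print(n,k,C.round(),nn,'z',P[:,2].min().round(3),z.round(3),'all mean',P.mean(0).round(4),'top rect',((T.max(0)+T.min(0))/2).round(4))
    if n!='top': cv2.imwrite(f'pics/{n}3.png',(p if n=='wrist' else cv2.resize(p[100:240,270:430],None,fx=4,fy=4))[...,::-1])
```

```text
[ 0.45021825 -0.26283242  0.19064489] 0.18903296524759577
wrist plate 2835 ((449.4136657714844, -265.40966796875), (69.5845947265625, 70.09251403808594), 9.259710311889648)
wrist ora [276. 185.] 239 z 0.017 0.059 all mean [ 0.4357 -0.2611  0.0416] top rect [ 0.4411 -0.2628  0.058 ]
wrist ora [274. 208.] 285 z 0.013 0.058 all mean [ 0.4577 -0.2678  0.0375] top rect [ 0.4541 -0.2655  0.057 ]
wrist pin [276. 246.] 2031 z -0.002 0.219 all mean [ 0.4448 -0.2624  0.1609] top rect [ 0.4439 -0.2625  0.2215]
wrist pin [239. 301.] 301 z 0.222 0.272 all mean [ 0.4204 -0.2669  0.2682] top rect [ 0.4219 -0.2671  0.2709]
wrist pin [314. 301.] 290 z 0.221 0.272 all mean [ 0.4254 -0.2475  0.2667] top rect [ 0.4256 -0.2476  0.2709]
wrist pin [277. 321.] 567 z 0.224 0.233 all mean [ 0.4542 -0.2642  0.2314] top rect [ 0.4544 -0.2641  0.2314]
wrist pin [286. 340.] 1300 z 0.26 0.278 all mean [ 0.4305 -0.2566  0.2766] top rect [ 0.4276 -0.2654  0.2793]
wrist pin [401. 418.] 88 z 0.276 0.279 all mean [ 0.4743 -0.2266  0.2774] top rect [ 0.4742 -0.2275  0.2776]
side plate 159 ((449.3434143066406, -258.73345947265625), (71.35173034667969, 76.37462615966797), 7.588868141174316)
side ora [336. 188.] 139 z 0.009 0.061 all mean [ 0.45   -0.2556  0.0404] top rect [ 0.4502 -0.2603  0.0598]
side pin [338. 161.] 64 z 0.115 0.17 all mean [ 0.4511 -0.2566  0.1435] top rect [ 0.4509 -0.2552  0.1696]
top plate 57 ((459.46441650390625, -241.14950561523438), (63.31385803222656, 102.71995544433594), 68.23909759521484)
```

View pics/wrist3.png

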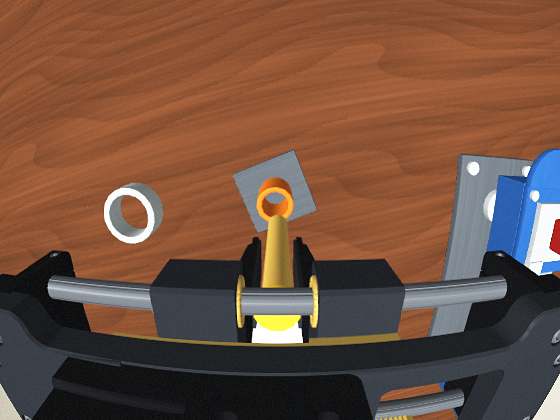

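The pin's foot is at about (277,222) and the cup rim at (275,200), nearly aligned. I'll fit circles to the cup wall and the pin in both views.

Run:
```python
from h import *
from scipy.optimize import least_squares as ls
s=telemetry.sense();print(s['tool_pos'])
for n in('wrist','side'):
    p,d=load(n);X=wcloud(d,s) if n=='wrist' else cloud(n,d)
    H=cv2.cvtColor(p,cv2.COLOR_RGB2HSV)
    near=(d>0)&(np.hypot(X[...,0]-.449,X[...,1]+.264)<.03)
    def fit(m,r):
        P=X[m];f=ls(lambda c:np.hypot(P[:,0]-c[0],P[:,1]-c[1])-r,[.449,-.264],loss='soft_l1',f_scale=.001);return len(P),f.x.round(4),np.abs(f.fun).mean().round(4)
    o=near&(H[...,0]>=3)&(H[...,0]<=15)&(H[...,1]>200)
    z=X[...,2]
    print(n,'rim',fit(o&(z>.0575)&(z<.063),.0145))
    if n=='side': print('wall',fit(o&(z>.014)&(z<.056),.017))
    y=near&(H[...,0]>=17)&(H[...,0]<=30)&(H[...,1]>120)
    for a,b in((.113,.135),(.135,.16)):
        m=y&(z>a)&(z<b)
        if m.sum()>8: print('pin',a,fit(m,.007))
```

```text
[ 0.45025677 -0.26283995  0.19105367]
wrist rim (78, array([ 0.4473, -0.2642]), np.float64(0.0008))
pin 0.113 (153, array([ 0.4502, -0.2632]), np.float64(0.0002))
pin 0.135 (262, array([ 0.4502, -0.2632]), np.float64(0.0001))
side rim (16, array([ 0.4496, -0.261 ]), np.float64(0.0022))
wall (107, array([ 0.4508, -0.2647]), np.float64(0.0025))
pin 0.113 (21, array([ 0.4525, -0.2566]), np.float64(0.0019))
pin 0.135 (30, array([ 0.4498, -0.2588]), np.float64(0.0021))
```

Call:
drive_tool --pt "1.3 -2 0 0 0" --pt "1.3 -2 15 0 0" --pt "1.3 -2 35 0 0" --pt "1.3 -2 50 0 0" --pt "1.3 -2 60 0 0" --pt "1.3 -2 70 0 0" --pt "1.3 -2 80 0 0" --pt "1.3 -2 80 0 0"

```text
time_s: 6.78
tool_pos: [0.4476, -0.2648, 0.109]
eef_rot: [[-0.976, 0.219, -0.001], [0.219, 0.976, 0.001], [0.002, 0.001, -1.0]]
wrist_force: [-0.7, 0.1, -1.1]
gripper_width: 0.189
grip_force: 30.0
```

Call:
drive_tool --pt "0 0 8 0 0" --pt "0 0 16 0 0" --pt "0 0 20 0 0" --pt "0 0 20 0 0" --pt "0 0 21 0 0" --pt "0 0 21 0 0"

```text
time_s: 7.28
tool_pos: [0.448, -0.2652, 0.0895]
eef_rot: [[-0.976, 0.219, 0.0], [0.219, 0.976, -0.0], [-0.0, -0.0, -1.0]]
wrist_force: [0.1, -0.8, -1.4]
gripper_width: 0.185
grip_force: 30.0
```

Call:
drive_tool --pt "0 0 0 0 0.45" --pt "0 0 0 0 0.45" --pt "0 0 0 0 0.45" --pt "0 0 0 0 0.45" --pt "0 0 0 0 0.45" --pt "0 0 0 0 0.45"

```text
time_s: 7.78
tool_pos: [0.448, -0.2651, 0.0895]
eef_rot: [[-0.976, 0.219, 0.0], [0.219, 0.976, 0.0], [-0.0, 0.0, -1.0]]
wrist_force: [0.1, -0.6, 0.4]
gripper_width: 0.449
grip_force: 0.0
```

Call:
drive_tool --pt "0 0 -10 0 0.45" --pt "0 0 -40 0 0.45" --pt "0 0 -75 0 0.45" --pt "0 0 -110 0 0.45" --pt "0 0 -145 0 0.45" --pt "0 0 -160 0 0.45" --pt "0 0 -160 0 0.45" --pt "0 0 -160 0 0.45"

```text
time_s: 8.45
tool_pos: [0.4479, -0.265, 0.2504]
eef_rot: [[-0.976, 0.219, 0.002], [0.219, 0.976, -0.001], [-0.002, -0.001, -1.0]]
wrist_force: [-0.2, -0.1, -0.7]
gripper_width: 0.453
grip_force: 0.0
```

Run:
```python
from h import *
s=telemetry.sense();print(s['tool_pos'],s['time_s'])
p,d=snap('wrist');X=wcloud(d,s)
for C,n,P in blobs(p,d,X,(24,150,120),(34,255,255)):
    z=np.percentile(P[:,2],97);T=P[P[:,2]>z-.004];print(C.round(),n,z,T.mean(0).round(4))
p,d=snap('side');X=cloud('side',d)
for C,n,P in blobs(p,d,X,(17,120,60),(34,255,255),10):
    print('side',C.round(),n,P.min(0).round(3),P.max(0).round(3))
for C,n,P in blobs(p,d,X,(0,200,100),(3,255,255),10): print('red',C,P.mean(0))
```

```text
[ 0.44788556 -0.26504962  0.25042823] 8.45
[278. 206.] 381 0.12827973668670106 [ 0.4475 -0.2648  0.1271]
side [339. 106.] 15 [ 0.446 -0.292  0.321] [ 0.473 -0.233  0.346]
side [353. 106.] 11 [ 0.412 -0.291  0.318] [ 0.426 -0.275  0.333]
side [338. 173.] 92 [ 0.44  -0.516 -0.004] [ 0.473 -0.244  0.132]
side [264. 228.] 38 [ 0.611 -0.033  0.009] [0.66  0.14  0.124]
side [284. 230.] 40 [ 0.556 -0.033  0.012] [0.599 0.139 0.123]
side [263. 319.] 429 [0.457 0.359 0.008] [0.69  0.375 0.028]
red [306.18709677 198.03870968] [0.52087548 0.00653031 0.15328496]
```

The pin stands upright in the cup, with its head at z=0.128. Next, to above the tab.

Call:
drive_tool --pt "-2 38 0 0 0.6" --pt "-4 76 0 0 0.6" --pt "-5 114 0 0 0.6" --pt "-7 152 0 0 0.6" --pt "-9 190 0 0 0.6" --pt "-11 228 0 0 0.6" --pt "-12 260 0 0 0.6" --pt "-12 276 0 0 0.6" --pt "-12 276 0 0 0.6" --pt "-12 276 0 0 0.6"

```text
time_s: 9.38
tool_pos: [0.5198, 0.002, 0.2482]
eef_rot: [[-0.976, 0.217, -0.002], [0.217, 0.976, 0.0], [0.002, -0.0, -1.0]]
wrist_force: [0.2, 0.0, -0.7]
gripper_width: 0.6
grip_force: 0.0
```

Run:
```python
from h import *
s=telemetry.sense();print(s['tool_pos'],s['joint_positions'].round(2))
p,d=snap('wrist');X=wcloud(d,s)
for C,n,P in blobs(p,d,X,(0,200,100),(4,255,255)):
    z=np.percentile(P[:,2],97);T=P[P[:,2]>z-.004];r=cv2.minAreaRect(T[:,:2].astype(np.float32)*1000);print(C.round(),n,z,r,((np.r_[np.array(r[0])/1000,z]-s['tool_pos'])@s['eef_rot']).round(4))
```

```text
[0.51980052 0.0020468  0.24822174] [-0.12  0.32  1.79 -0.    1.03 -1.47]
[275. 220.] 678 0.17315035456645592 ((520.3682250976562, 0.3275413513183594), (9.861146926879883, 31.736377716064453), 77.57827758789062) [-0.0011 -0.0015  0.0751]
```

Call:
drive_tool --pt "-1 -1 20 0 0.6" --pt "-1 -1 50 0 0.6" --pt "-1 -1 80 0 0.6" --pt "-1 -1 95 0 0.6" --pt "-1 -1 100 0 0.6" --pt "-1 -1 100 0 0" --pt "-1 -1 100 0 0" --pt "-1 -1 100 0 0" --pt "-1 -1 100 0 0" --pt "-1 -1 100 0 0" --force 50

```text
time_s: 10.27
tool_pos: [0.5212, 0.0003, 0.1503]
eef_rot: [[-0.976, 0.219, 0.002], [0.219, 0.976, -0.0], [-0.002, 0.0, -1.0]]
wrist_force: [-0.5, 0.3, -1.1]
gripper_width: 0.308
grip_force: 0.0
```

Call:
drive_tool --pt "0 0 0 0 0" --pt "0 0 0 0 0" --pt "0 0 0 0 0" --pt "0 0 0 0 0" --pt "0 0 0 0 0"

```text
time_s: 10.68
tool_pos: [0.5211, 0.0007, 0.1497]
eef_rot: [[-0.976, 0.219, 0.001], [0.219, 0.976, 0.0], [-0.0, 0.0, -1.0]]
wrist_force: [0.4, 5.0, 4.2]
gripper_width: 0.125
grip_force: 50.0
```

Call:
drive_tool --pt "0 4 0 0 0" --pt "0 8 0 0 0" --pt "0 12 0 0 0" --pt "0 16 0 0 0" --pt "0 20 0 0 0" --pt "0 24 0 0 0" --pt "0 25 0 0 0" --pt "0 25 0 0 0" --pt "0 25 0 0 0"

```text
time_s: 11.43
tool_pos: [0.5261, 0.0236, 0.1496]
eef_rot: [[-0.976, 0.219, -0.001], [0.219, 0.976, -0.002], [0.0, -0.002, -1.0]]
wrist_force: [-4.3, -11.7, 5.7]
gripper_width: 0.124
grip_force: 50.0
```

Run:
```python
from h import *
s=telemetry.sense();print(s['tool_pos'])
p,d=snap('wrist');X=wcloud(d,s);cv2.imwrite('pics/w5.png',p[...,::-1])
```

```text
[0.52611523 0.02361427 0.14964213]
```

View pics/w5.png

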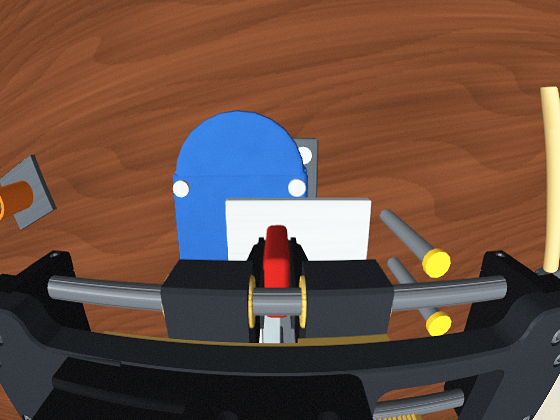

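The tab is pinched and pulled about 23 mm at 13 N, as the spring data predict, and the white slide plate has shifted right to (300,230). Now I'll lift along the arc.

Call:
drive_tool --pt "-1.5 0.5 -6 0 0" --pt "-3.5 0.5 -12 0 0" --pt "-7 0.5 -24 0 0" --pt "-12 0.5 -35 0 0" --pt "-17 0.5 -46 0 0" --pt "-22 0.5 -57 0 0" --pt "-28 0.5 -68 0 0" --pt "-36 0.5 -80 0 0" --pt "-36 0.5 -80 0 0" --pt "-36 0.5 -80 0 0" --force 60

```text
time_s: 12.32
tool_pos: [0.5609, 0.0157, 0.2285]
eef_rot: [[-0.976, 0.22, -0.003], [0.22, 0.976, -0.002], [0.003, -0.003, -1.0]]
wrist_force: [-4.3, -13.0, -2.9]
gripper_width: 0.122
grip_force: 60.0
```

Call:
drive_tool --pt "0 0 0 0 0" --pt "0 0 0 0 0" --pt "0 0 0 0 0" --pt "0 0 0 0 0" --pt "0 0 0 0 0" --pt "0 0 0 0 0"

```text
time_s: 12.82
tool_pos: [0.5609, 0.0158, 0.2285]
eef_rot: [[-0.976, 0.219, -0.002], [0.219, 0.976, -0.003], [0.002, -0.003, -1.0]]
wrist_force: [-4.1, -11.8, -4.7]
gripper_width: 0.124
grip_force: 60.0
```

Run:
```python
from h import *
s=telemetry.sense();print(s['tool_pos'],s['wrist_force'],s['gripper_width'],s['grip_force'],s['time_s'])
p,d=snap('side');X=cloud('side',d)
for k,lo,hi in(('blue',(100,150,100),(120,255,255)),('red',(0,200,100),(4,255,255)),('pin',(17,120,60),(34,255,255))):
    for C,n,P in blobs(p,d,X,lo,hi,15): print(k,C.round(),n,P.min(0).round(3),P.max(0).round(3))
cv2.imwrite('pics/s6.png',cv2.resize(p[110:270,190:390],None,fx=3.5,fy=3.5,interpolation=cv2.INTER_CUBIC)[...,::-1])
```

```text
[0.56092135 0.01579237 0.22853602] [ -4.13379573 -11.78791781  -4.74310307] 0.12365329586950276 59.9934196472168 12.8167
blue [314. 191.] 457 [ 0.464 -0.036  0.151] [0.53  0.055 0.218]
blue [234. 186.] 26 [ 0.738 -0.089  0.107] [ 0.769 -0.074  0.121]
blue [230. 210.] 439 [ 0.725 -0.085  0.012] [ 0.785 -0.004  0.119]
blue [285. 203.] 27 [0.572 0.026 0.132] [0.586 0.037 0.161]
red [296. 179.] 53 [0.538 0.011 0.204] [0.564 0.03  0.252]
pin [338. 173.] 90 [ 0.44  -0.519 -0.   ] [ 0.472 -0.25   0.131]
pin [264. 228.] 38 [ 0.61  -0.036  0.009] [0.658 0.141 0.124]
pin [284. 230.] 40 [ 0.556 -0.036  0.01 ] [0.6   0.14  0.123]
pin [263. 319.] 452 [0.458 0.36  0.006] [0.691 0.375 0.027]
```

View pics/s6.png

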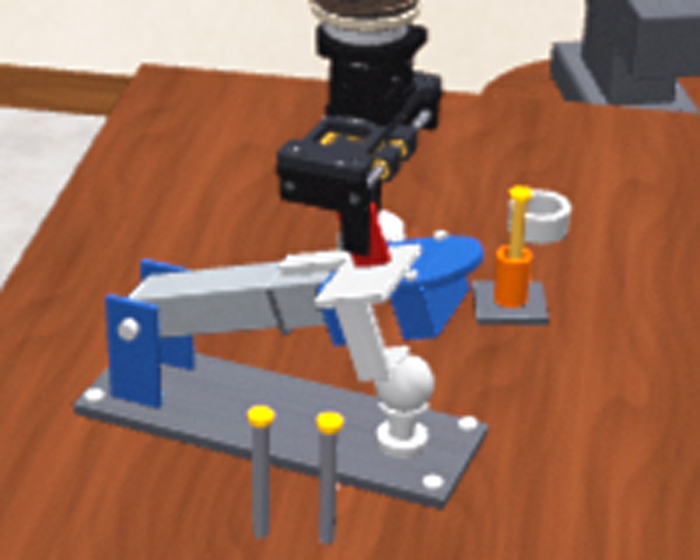

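The coupler hangs raised, with the tab pinched at crop (372,240), the ball bare at (405,380) and the pin in the cup at (515,250). I'll check the jaw height and then hand in.

Run:
```python
from h import *
p,d=load('side') if 0 else snap('side');X=cloud('side',d)
for u,v in((295,212),(298,216),(300,213),(303,210),(305,214),(307,220)): print(u,v,X[v,u].round(3),p[v,u])
s=telemetry.sense();print(s['tool_pos'],s['grip_force'])
```

```text
295 212 [0.543 0.074 0.146] [170 167 171]
298 216 [0.534 0.076 0.135] [167 165 170]
300 213 [0.528 0.078 0.147] [208 207 210]
303 210 [0.525 0.041 0.134] [244 246 248]
305 214 [0.522 0.009 0.1  ] [244 244 245]
307 220 [0.513 0.024 0.09 ] [192 191 194]
[0.56092053 0.01581279 0.22853378] 59.9933660030365
```

The jaw's lowest visible point is about 0.13 m, against a ball top of 0.10 m, so it is about 3 cm clear.

```bash
python3 -c "
from workcell import robot
print(robot.hand_in())"
```

```text
the job is handed in; nothing more can be done
None
```

I handed the job in at about 13 s: the pin stands upright in the orange cup, the latch was pulled about 23 mm, and the gripper holds the tongue with the jaw about 3 cm above the ball. I kept clear of the tin, hammer and ring but did not measure them at the end, and the hand-in returned no verdict.

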